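Ebony rod into the V-blocks

TASK

Take the black ebony rod out of the plywood rack by its free end and lay it in the notches of the pair of red V-blocks, about equally long at both ends, so that its middle is free to be gripped next for drilling. Set it down into the notches before letting go rather than dropping it, and leave the maple and rosewood rods lying in their slots.

Things in the scene. Friction and masses are not known exactly. Their poses are not given: they have to be found in the camera images.
- ebony_rod: Black round wooden rod, 18 mm thick, 200 mm long, 55 g. Origin mid-axis; its x runs along it (it may roll about x). Starts level in any of the 3 slots of a fixed plywood rack, axis 40 mm above the bench, middle sunk so that it cannot be gripped. Its -x end, nearer the robot, sticks out 60 mm clear of the rack (the other 30 mm): grip there from above, about 25 mm from the end; lift straight up.
- maple_rod: Pale yellowish rod, otherwise like the ebony one (origin and axes too), in another slot; leave it there. The rack: 110 mm along the slots, 200 mm across, 56 mm high; slots parallel, 75 mm apart, 22 mm wide, open at the top and both ends; the rods lie 7 mm below its top.
- rosewood_rod: Red-brown rod, otherwise like the ebony one (same size, origin, axes), in another slot of the rack; leave it there.
- v_seat (a point): Where the middle of the laid rod's axis belongs, 60 mm above the bench, midway between two red V-blocks on a fixed dark plinth (130 x 85 x 14 mm). x runs along the groove, level; z up. Each block is 20 mm thick, centred 36 mm either side of this point along x (outer faces at 46 mm), 62 mm wide, top 70 mm above the bench; 90 degree notch, mouth 45 mm wide. The rod may lie either way round.
Not all that is in view belongs to the job. There is more than one size of the ebony_rod; the one meant has the size given above.

How it is judged:
On the way:
1. the ebony rod is down in the notches while the hand still holds it (contact force between the fingers and ebony_rod above 0.5 N and angle between the x axis of ebony_rod and the x axis of v_seat, either way round below 0.17 rad and x of ebony_rod in the frame of v_seat between -0.025 and 0.025 m and y of ebony_rod in the frame of v_seat between -0.015 and 0.015 m and z of ebony_rod in the frame of v_seat between -0.012 and 0.012 m), for 0.1 s.
At the end, for the whole second after the job is handed in: The ebony rod rests released and still in both V-notches: its middle within 20 mm along the groove, 10 mm across and 10 mm in height of v_seat, its axis within 10 degrees of the groove; the maple and rosewood rods are within 40 mm of where they began (angle between the x axis of ebony_rod and the x axis of v_seat, either way round below 0.17 rad and linear speed of ebony_rod below 0.02 m/s and x of ebony_rod in the frame of v_seat between -0.02 and 0.02 m and y of ebony_rod in the frame of v_seat between -0.01 and 0.01 m and z of ebony_rod in the frame of v_seat between -0.01 and 0.01 m and distance of each of maple_rod, rosewood_rod from where it was at the start of the episode below 0.04 m); the robot touches nothing.
It fails at once if the maple rod is taken out of its slot or shoved (moved more than 40 mm) (distance of maple_rod from where it was at the start of the episode above 0.04 m).
It fails at once if the rosewood rod is taken out of its slot or shoved (moved more than 40 mm) (distance of rosewood_rod from where it was at the start of the episode above 0.04 m).
It also fails if it takes over 38 s, if anything falls off the work surface, if the arm or the gripper's body presses on something with over 40 N, if the wrist force passes 120 N, or if a joint passes its speed limit or range.

ROBOT

A 6-joint arm with a two-finger parallel gripper is mounted at the origin on the work surface. World frame = base frame: x ahead of the robot, y to its left, z up, the work surface at z = 0. Lengths are in m, angles in rad, forces in N, time in s.
With the tool pointing down it reaches from about 0.225 to 0.875 m from the base axis. Payload 3.4 kg.
Tool frame: the origin (TCP) lies between the finger pads; the fingertips stand 11 mm ahead of it and the grasp point (between the pads) lies 8 mm behind it (tips_ahead is the distance from the TCP to the fingertips, in m); z points along the fingers, x is the direction in which the jaws open and shut, and the axes are right-handed (so a half turn about z gives the same grasp; the last joint's range is limited). The gripper opens to 85 mm and grips with 20 to 120 N. Pads are 22 mm wide; open, the fingers measure 114 mm over their backs; the gripper's body (76 mm by 85 mm) begins 54 mm behind the grasp point. The pads swing forward as they close: fully open they stand 13 mm farther back than shut.
Start: joints at [-0.121, 0.276, 1.505, -0, 1.361, -0.121], TCP at [0.575, -0, 0.242] pointing down, gripper open.
Joint ranges: [-2.89, 2.89], [-0.75, 2.08], [0.22, 2.7], [-1.18, 4.32], [0.11, 2.71], [-2.7, 2.7]. Speed limits (rad/s): [2.57, 2.57, 3.14, 3.14, 3.14, 3.14].

INTERFACE

Orientations are given as a unit quaternion [w, x, y, z].
In Python, from rig import get_state, get_image, sign_off, masks_of, tips_ahead gives the robot as it stands.
- The arm moves only by the tool play_rows, never from a script. Its argument "series" is a list of rows, each an object of numbers: "fingers": the closure, from -1 (fully open) to 1 (shut); "dx", "dy", "dz": the shift along the world's x, y, z in mm; "turn": the turn about the world's z in rad. A call has 1 to 20 rows; each row shifts and turns the pose as measured when the row begins; what a row does not reach is not made up. A row lasts 1/12 s, in which the tool goes at most 41.7 mm and 7.16 degrees, less where a joint would pass 70% of its speed; a pose out of reach is approached as far as the arm can. A call with a gripper value outside its range is refused whole. The fingers move at their own pace and stop on an object; "squeeze" is the grip in N (left out, the last holds). Time passes only in rows, so rows that do not move let the fingers close. It gives the time, the measured TCP pose, the force and the opening at its end, in the units of the state.
- get_state(): the state, without advancing time (a new reading comes with each control period).
- get_image(name): name is "scene" or "side" or "wrist"; returns a dict with "pixels" (384x512x3 uint8, red, green, blue), "vfov" (degrees; the focal length in pixels is half the picture's height over the tangent of half this angle, whatever the lens; pixels are square), "cx", "cy" (the principal point, pixels), "dist" ([k1, k2, p1, p2, k3] as OpenCV has them; the pictures are not rectified), "rvec" (rotation vector, rad) and "tvec" (3), from world to camera coordinates, as OpenCV has them; the wrist camera has in their place "hand_eye" (4x4, takes a point from camera to tool coordinates, whose origin is the TCP and whose axes are the tool frame's). Camera axes: x right, y down, z forward; pixel columns grow to the right and rows downward; lengths in m; the calibration is good to about 2 mm. A picture is of the moment at which its call begins: read the wrist's pose just before it. There is no depth.
- sign_off(): hands the job in, once; it reports no verdict.
Trained networks look in a picture, given as the dict that the camera call returned (one of the last four; its "shot" number tells which), for a name from the list of things; names that differ only in an ending like _2 or _b are one class to them, and where a whole thing is asked for, a point or a joint stands for the part that bears it (a point fixed in the world has none). Each returns a list of dicts, best first, with "p" (0 to 1); they miss things now and then, are a little off and sometimes report something else, mostly with a low value. They report only what shows in the picture. A call takes as long as a camera call. They do not tell look-alikes from the thing itself.
- masks_of(picture, label): "region" (384x512 bool, what is visible of it) and "xy" ([column, row] in pixels, amid what is visible of it).
The state is a dict: "clock": time; "qpos": joint angles; "qd": joint speeds; "effort": joint torques, N m; "position": TCP position; "ee_rot": TCP orientation; "contact_force": force on the tool from outside, world axes, zero at the start; "moment": the same for the moment, N m; "width": finger opening in m.
Only numpy, scipy, OpenCV 4.12 (cv2) and the standard library are available. Lean on these libraries where they do the work, as an engineer would, in place of code of your own. Each camera call takes 0.05 s, during which the arm holds its last target. There are 200 camera calls.

## Working session

There is one attempt and no reset: what is moved stays moved. The work goes in short steps, Python scripts to look and compute and a tool call to move; the robot and the scene stay as the last step left them, time stands still between calls to the robot, and variables do not carry over. Pictures are saved under pics/ and viewed, about 8 in all and at most 12, crops included, and the job is handed in when it is done.

Besides the shell and the picture viewer there is one more tool, called after "Request:" as name([rows], argument=value, ...), one row to a line, values as JSON. play_rows: Moves the arm, as the interface text tells. Its arguments: {"type":"object","properties":{"series":{"type":"array"},"squeeze":{"type":"number"}},"required":["series"]}

```bash
mkdir -p pics
cat > h.py <<'E'
import numpy as np,cv2
from rig import *
def K(im):
    f=192/np.tan(np.radians(im['vfov'])/2); return np.array([[f,0,im['cx']],[0,f,im['cy']],[0,0,1.]])
def pose(im,st=None):
    if 'rvec' in im:
        R=cv2.Rodrigues(np.array(im['rvec'],float))[0]; return R.T,-R.T@np.array(im['tvec'],float).ravel()
    w,x,y,z=st['ee_rot']; from scipy.spatial.transform import Rotation as Ro
    T=np.eye(4);T[:3,:3]=Ro.from_quat([x,y,z,w]).as_matrix();T[:3,3]=st['position'];T=T@np.array(im['hand_eye']);return T[:3,:3],T[:3,3]
def w(im,px,z,st=None):
    p=cv2.undistortPoints(np.array(px,float).reshape(-1,1,2),K(im),np.array(im['dist'],float)).reshape(-1,2)
    R,c=pose(im,st); d=np.c_[p,np.ones(len(p))]@R.T
    return c+d*((z-c[2])/d[:,2])[:,None]
def proj(im,P,st=None):
    R,c=pose(im,st); return cv2.projectPoints(np.array(P,float).reshape(-1,3),cv2.Rodrigues(R.T)[0],-R.T@c,K(im),np.array(im['dist'],float))[0].reshape(-1,2)
def save(im,n): cv2.imwrite('pics/'+n,im['pixels'][:,:,::-1])
E
python3 - <<'E'
from h import *
print(tips_ahead)
for n in ['scene','side']:
    im=get_image(n);save(im,n+'1.png');print(n,pose(im)[1])
    for l in ['ebony_rod','maple_rod','rosewood_rod','v_seat']:
        for m in masks_of(im,l)[:3]:
            ys,xs=np.nonzero(m['region']);print(l,round(m['p'],2),m['xy'],xs.min(),xs.max(),ys.min(),ys.max())
a=cv2.imread('pics/scene1.png');b=cv2.imread('pics/side1.png')
cv2.imwrite('pics/both.png',cv2.resize(np.vstack([a,b]),(400,600)))
E
```

```text
0.011
scene [0.86956203 0.28391854 0.93799701]
ebony_rod 0.86 [302.6, 181.3] 288 320 128 236
ebony_rod 0.69 [311.9, 311.7] 276 343 269 353
maple_rod 0.57 [340.8, 338.7] 308 375 292 380
rosewood_rod 0.56 [276.3, 288.2] 245 312 249 326
v_seat 0.58 [138.2, 203.2] 104 170 169 226
side [0.38462264 0.54861387 0.66089412]
ebony_rod 0.88 [185.0, 287.8] 119 227 268 303
ebony_rod 0.77 [316.0, 242.4] 253 387 227 257
maple_rod 0.56 [163.1, 324.2] 99 213 305 343
rosewood_rod 0.73 [193.1, 252.3] 138 238 238 268
v_seat 0.85 [230.4, 139.9] 201 258 115 163
```

View pics/scene1.png

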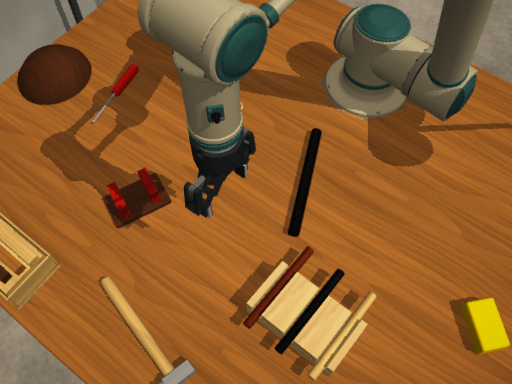

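View pics/side1.png

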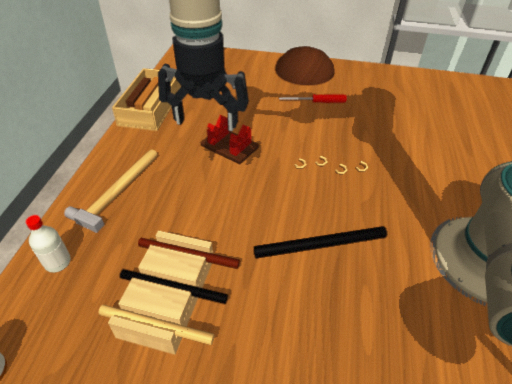

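The scene view shows the rack with ebony in the middle slot (at about 312,312), rosewood to its left and maple to its right. The long black rod lying on the bench (303,181) is a look-alike, and the V-blocks are at (135,190). The side view agrees, with ebony at (175,286) and the V-blocks at (230,140).

Run:
```python
from h import *
for n in ['scene','side']:
    im=get_image(n)
    ms=masks_of(im,'ebony_rod')[:2]+masks_of(im,'maple_rod')[:1]+masks_of(im,'rosewood_rod')[:1]
    for m in ms:
        ys,xs=np.nonzero(m['region']);P=w(im,np.c_[xs,ys],.04)[:,:2];c=P.mean(0)
        u=np.linalg.svd(P-c,full_matrices=False)[2][0]; u*=np.sign(u[0]); t=(P-c)@u
        print(n,m['p'],'a',(c+u*t.min()).round(3),'b',(c+u*t.max()).round(3),'L',np.ptp(t).round(3),'yaw',np.arctan2(u[1],u[0]).round(3))
    m=masks_of(im,'v_seat')[0]['region']
    hsv=cv2.cvtColor(im['pixels'],cv2.COLOR_RGB2HSV)
    r=cv2.dilate(m.astype(np.uint8),np.ones((9,9)))>0
    red=r&(hsv[...,1]>180)&(hsv[...,2]>90)&((hsv[...,0]<6)|(hsv[...,0]>174))
    k,lab,st,ce=cv2.connectedComponentsWithStats(red.astype(np.uint8))
    for i in range(1,k):
        if st[i,4]>30: print('red',st[i],ce[i].round(1),w(im,ce[i],.04)[0].round(3))
```

```text
scene 0.78 a [ 0.226 -0.012] b [0.488 0.095] L 0.283 yaw 0.386
scene 0.68 a [0.498 0.289] b [0.699 0.276] L 0.201 yaw -0.063
scene 0.61 a [0.487 0.139] b [0.692 0.127] L 0.205 yaw -0.062
red [138 168  20  27 240] [147.2 181. ] [ 0.563 -0.235  0.04 ]
red [107 182  19  28 254] [116.1 195.8] [ 0.63  -0.265  0.04 ]
red [152 195   9   9  51] [156.2 199.5] [ 0.586 -0.188  0.04 ]
side 0.91 a [0.493 0.212] b [0.698 0.196] L 0.206 yaw -0.078
side 0.68 a [0.216 0.002] b [0.467 0.105] L 0.271 yaw 0.388
side 0.7 a [0.498 0.286] b [0.7   0.273] L 0.203 yaw -0.065
side 0.66 a [0.489 0.137] b [0.693 0.121] L 0.204 yaw -0.078
red [207 115  22  30 381] [217.2 130.1] [ 0.633 -0.252  0.04 ]
red [229 125  22  31 430] [239.6 140.4] [ 0.568 -0.222  0.04 ]
```

Request:
play_rows([
  {"dy":-40},
  {"dy":-40},
  {"dy":-40},
  {"dy":-40},
  {"dy":-40,"dz":20},
  {"dx":10,"dy":-20,"dz":20},
  {},
  {},
])

```text
invalid input at $.series[0]: expected keys fingers, dx, dy, dz, turn
```

Run:
```python
from h import *
st=get_state();im=get_image('wrist');save(im,'w1.png');print(st['clock'],st['position'],st['ee_rot'],st['qpos'],np.array(im['hand_eye']).round(3))
np.save('v.npy',{'st':st,'im':im},allow_pickle=True)
```

```text
1.0 [ 5.75018163e-01 -1.22432849e-05  2.42326987e-01] [9.21686651e-06 9.99999999e-01 1.21406081e-05 3.45126893e-05] [-1.21001907e-01  2.75892251e-01  1.50491364e+00 -1.01902964e-05
  1.36071601e+00 -1.21024064e-01] [[ 1.     0.    -0.001 -0.002]
 [ 0.     0.952  0.306 -0.079]
 [ 0.001 -0.306  0.952 -0.132]
 [ 0.     0.     0.     1.   ]]
```

View pics/w1.png

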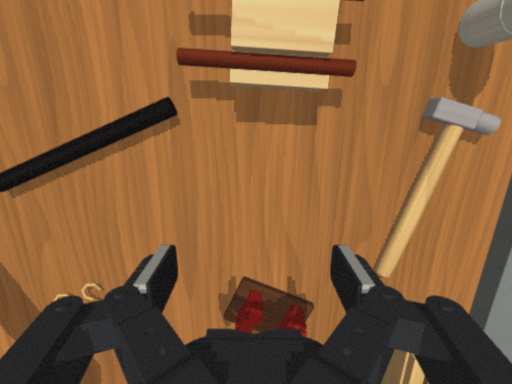

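The wrist view shows the V-blocks low in the frame at (270,310), partly behind the hand. I'll move above the future placing pose and look from there.

Request:
play_rows([
  {"fingers":-1,"dx":-5,"dy":-21,"dz":2,"turn":0.115},
  {"fingers":-1,"dx":-5,"dy":-21,"dz":2,"turn":0.115},
  {"fingers":-1,"dx":-5,"dy":-21,"dz":2,"turn":0.115},
  {"fingers":-1,"dx":-5,"dy":-21,"dz":2,"turn":0.115},
  {"fingers":-1,"dx":-5,"dy":-21,"dz":2,"turn":0.115},
  {"fingers":-1,"dx":-5,"dy":-21,"dz":2,"turn":0.115},
  {"fingers":-1,"dx":-5,"dy":-21,"dz":2,"turn":0.115},
  {"fingers":-1,"dx":-5,"dy":-21,"dz":2,"turn":0.115},
  {"fingers":-1,"dx":-5,"dy":-21,"dz":2,"turn":0.115},
  {"fingers":-1,"dx":-5,"dy":-21,"dz":2,"turn":0.115},
  {"fingers":-1,"dx":0,"dy":0,"dz":0,"turn":0},
  {"fingers":-1,"dx":0,"dy":0,"dz":0,"turn":0},
])

```text
clock: 2.05
position: [0.5222, -0.2181, 0.2632]
ee_rot: [-0.0, 0.822, 0.569, -0.001]
contact_force: [0.1, 1.0, 0.3]
width: 0.0852
```

Run:
```python
from h import *
st=get_state();im=get_image('wrist');save(im,'w2.png');print(st['clock'],st['position'],st['ee_rot'],st['qpos'])
np.save('v.npy',{'st':st,'im':im},allow_pickle=True)
```

```text
2.05 [ 0.52223148 -0.21805537  0.26320353] [-3.46640046e-05  8.22391105e-01  5.68921843e-01 -8.97542645e-04] [-5.17480395e-01  2.51883088e-01  1.48682590e+00 -1.61022639e-03
  1.40372412e+00 -1.72760103e+00]
```

View pics/w2.png

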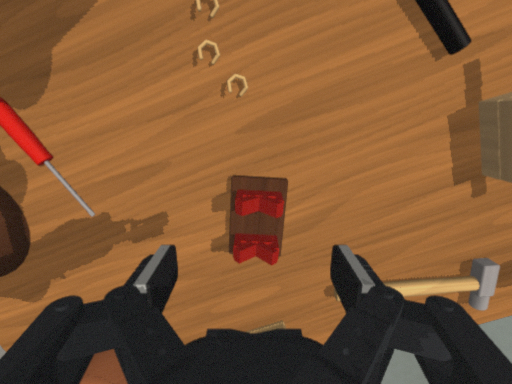

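Both V-blocks show clearly at (258,203) and (256,248), with the plinth around them. I'll fit the plinth and block model to this picture.

Run:
```python
from h import *
from scipy.optimize import minimize
d=np.load('v.npy',allow_pickle=True).item();st,im=d['st'],d['im']
# silhouettes: plinth+blocks (dark/red) and red
hsv=cv2.cvtColor(im['pixels'],cv2.COLOR_RGB2HSV).astype(int);rgb=im['pixels'].astype(int)
roi=np.zeros((384,512),bool);roi[165:275,215:305]=1
red=roi&(hsv[...,1]>190)&(hsv[...,2]>90)&((hsv[...,0]<5)|(hsv[...,0]>174))
k,lab,stt,ce=cv2.connectedComponentsWithStats(red.astype(np.uint8))
for i in range(1,k):
    if stt[i,4]>20: print(stt[i],ce[i].round(1),w(im,ce[i],.055,st)[0].round(4))
def model(p):
    x,y,a=p;R=np.array([[np.cos(a),-np.sin(a)],[np.sin(a),np.cos(a)]]);m=np.zeros((384*4,512*4),np.uint8)
    prof=[(-31,14),(-31,70),(-22.5,70),(0,47.5),(22.5,70),(31,70),(31,14)]
    for s in (-1,1):
        A=[np.array([[u,q[0],q[1]] for q in prof])/1000 for u in (s*36-10,s*36+10)]
        fs=A+[np.array([A[0][i],A[0][i-1],A[1][i-1],A[1][i]]) for i in range(7)]
        for f in fs:
            f=f.copy();f[:,:2]=f[:,:2]@R.T+[x,y]
            q=proj(im,f,st); cv2.fillPoly(m,[np.round((q+.5)*4*8).astype(np.int32)],1,shift=3)
    return cv2.resize(m.astype(np.float32),(512,384),interpolation=cv2.INTER_AREA)
rb=red.astype(np.float32)
cost=lambda p:np.abs(cv2.GaussianBlur(model(p)-rb,(0,0),1)).sum()/rb.sum()
best=None
for a in (-.48,-.42,-.36,-.30):
    c=w(im,[257,226],.05,st)[0]
    r=minimize(cost,[c[0],c[1],a],method='Nelder-Mead',options=dict(initial_simplex=np.array([[c[0],c[1],a]]+[[c[0]+.01,c[1],a],[c[0],c[1]+.01,a],[c[0],c[1],a+.08]])))
    print(r.x.round(4),r.fun)
    if best is None or r.fun<best.fun:best=r
m=model(best.x)>.5;o=im['pixels'][:,:,::-1].copy();o[m^cv2.erode(m.astype(np.uint8),np.ones((3,3))).astype(bool)]=(0,255,0)
cv2.imwrite('pics/fit.png',cv2.resize(o[150:290,200:320],None,fx=4,fy=4,interpolation=0))
```

```text
[ 235  190   49   28 1031] [258.9 202.9] [ 0.5606 -0.2257  0.055 ]
[ 233  234   46   31 1048] [255.5 247.9] [ 0.623 -0.254  0.055]
[ 0.5967 -0.2424 -0.4172] 0.14770692586898804
[ 0.5964 -0.2421 -0.4166] 0.14558416604995728
[ 0.5967 -0.2425 -0.4175] 0.14629040658473969
[ 0.5965 -0.2423 -0.4113] 0.14823246002197266
```

View pics/fit.png

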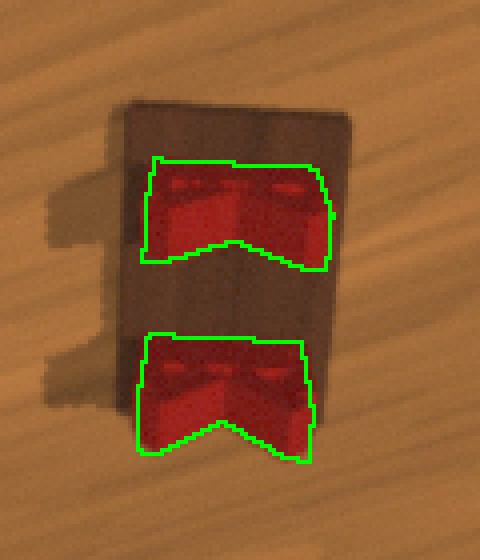

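The fit is good: seat at (0.5965, -0.2423), yaw -0.416. Next I'll go above the ebony rod's free end.

Request:
play_rows([
  {"fingers":-0.3,"dx":0,"dy":31,"dz":0,"turn":0.02},
  {"fingers":-0.3,"dx":0,"dy":31,"dz":0,"turn":0.02},
  {"fingers":-0.3,"dx":0,"dy":31,"dz":0,"turn":0.02},
  {"fingers":-0.3,"dx":0,"dy":31,"dz":0,"turn":0.02},
  {"fingers":-0.3,"dx":0,"dy":31,"dz":0,"turn":0.02},
  {"fingers":-0.3,"dx":0,"dy":31,"dz":0,"turn":0.02},
  {"fingers":-0.3,"dx":0,"dy":31,"dz":0,"turn":0.02},
  {"fingers":-0.3,"dx":0,"dy":31,"dz":0,"turn":0.02},
  {"fingers":-0.3,"dx":0,"dy":31,"dz":0,"turn":0.02},
  {"fingers":-0.3,"dx":0,"dy":31,"dz":0,"turn":0.02},
  {"fingers":-0.3,"dx":0,"dy":31,"dz":0,"turn":0.02},
  {"fingers":-0.3,"dx":0,"dy":31,"dz":-10,"turn":0.02},
  {"fingers":-0.3,"dx":0,"dy":30,"dz":-20,"turn":0.02},
  {"fingers":-0.3,"dx":0,"dy":20,"dz":-20,"turn":0.02},
  {"fingers":-0.3,"dx":0,"dy":0,"dz":-10,"turn":0},
  {"fingers":-0.3,"dx":0,"dy":0,"dz":0,"turn":0},
  {"fingers":-0.3,"dx":0,"dy":0,"dz":0,"turn":0},
])

```text
clock: 3.52
position: [0.513, 0.2433, 0.2009]
ee_rot: [-0.003, 0.732, 0.681, 0.003]
contact_force: [-0.2, 0.2, 1.4]
width: 0.0554
```

```bash
cat > meas.py <<'E'
from h import *
import sys
st=get_state();im=get_image('wrist');save(im,sys.argv[1]);print(st['clock'],st['position'].round(4),2*np.arctan2(st['ee_rot'][2],st['ee_rot'][1]),st['width'])
for m in masks_of(im,'ebony_rod')[:3]:
    ys,xs=np.nonzero(m['region']);P=w(im,np.c_[xs,ys],.04,st)[:,:2];c=P.mean(0)
    u=np.linalg.svd(P-c,full_matrices=False)[2][0]; u*=np.sign(u[0]); t=(P-c)@u
    print(m['p'],m['xy'],'a',(c+u*t.min()).round(4),'b',(c+u*t.max()).round(4),'L',np.ptp(t).round(3),'yaw',np.arctan2(u[1],u[0]).round(3))
E
python3 meas.py w3.png
```

```text
3.5167 [0.513  0.2433 0.2009] 1.4992009576425642 0.05537235919579165
0.76 [69.7, 71.5] a [0.3135 0.0365] b [0.4652 0.0998] L 0.164 yaw 0.395
0.65 [224.6, 236.5] a [0.4903 0.2123] b [0.6982 0.1994] L 0.208 yaw -0.062
```

View pics/w3.png

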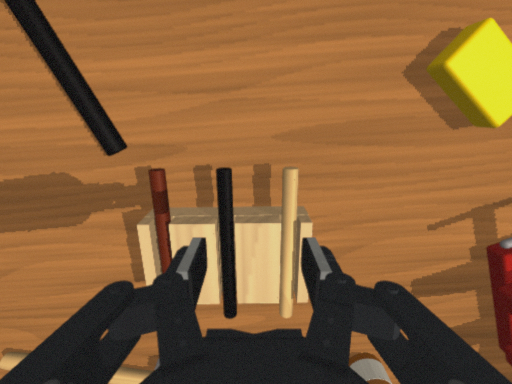

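Ebony is the middle black rod (226,245), with its near end at (224,168). The wrist estimate agrees with the other two views. I'll correct over the end first, then go down.

Request:
play_rows([
  {"fingers":-0.3,"dx":4,"dy":-16,"dz":-10,"turn":0},
  {"fingers":-0.3,"dx":3,"dy":-12,"dz":-10,"turn":0},
  {"fingers":-0.3,"dx":0,"dy":-2,"dz":-10,"turn":0},
  {"fingers":-0.3,"dx":0,"dy":0,"dz":-10,"turn":0},
  {"fingers":-0.3,"dx":0,"dy":0,"dz":0,"turn":0},
  {"fingers":-0.3,"dx":0,"dy":0,"dz":0,"turn":0},
])

```text
clock: 4.12
position: [0.5235, 0.2092, 0.1635]
ee_rot: [-0.001, 0.735, 0.678, 0.008]
contact_force: [0.1, 0.6, -0.5]
width: 0.0555
```

Request:
play_rows([
  {"fingers":-0.3,"dx":-2,"dy":1,"dz":-20,"turn":0.01},
  {"fingers":-0.3,"dx":0,"dy":0,"dz":-20,"turn":0},
  {"fingers":-0.3,"dx":0,"dy":0,"dz":-20,"turn":0},
  {"fingers":-0.3,"dx":0,"dy":0,"dz":-20,"turn":0},
  {"fingers":-0.3,"dx":0,"dy":0,"dz":-15,"turn":0},
  {"fingers":-0.3,"dx":0,"dy":0,"dz":-10,"turn":0},
  {"fingers":-0.3,"dx":0,"dy":0,"dz":-5,"turn":0},
  {"fingers":-0.3,"dx":0,"dy":0,"dz":0,"turn":0},
  {"fingers":-0.3,"dx":0,"dy":0,"dz":0,"turn":0},
])

```text
clock: 4.87
position: [0.5247, 0.2135, 0.053]
ee_rot: [0.001, 0.731, 0.682, 0.013]
contact_force: [0.5, 0.2, 0.5]
width: 0.0558
```

```bash
python3 meas.py w4.png
```

```text
4.8667 [0.5247 0.2135 0.053 ] 1.500504882415629 0.055779223166618555
0.98 [22.8, 128.6] a [0.4144 0.0975] b [0.4664 0.1026] L 0.052 yaw 0.097
0.61 [249.0, 258.2] a [0.4896 0.2124] b [0.5903 0.2062] L 0.101 yaw -0.061
```

View pics/w4.png

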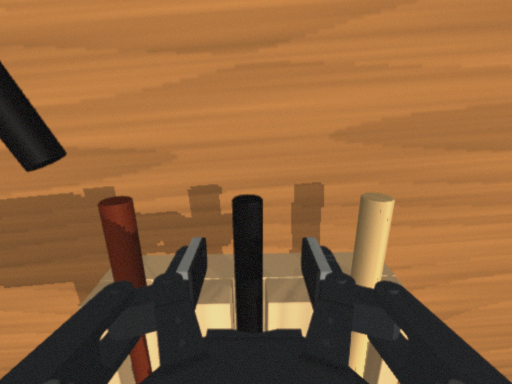

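The rod lies centred between the jaws at (248,200), with clear space to both neighbours. The last 21 mm down come next, then I'll close.

Request:
play_rows([
  {"fingers":-0.3,"dx":-3,"dy":-2,"dz":-9,"turn":0},
  {"fingers":-0.3,"dx":-1,"dy":-1,"dz":-7,"turn":0},
  {"fingers":-0.3,"dx":0,"dy":0,"dz":-5,"turn":0},
  {"fingers":-0.3,"dx":0,"dy":0,"dz":-1,"turn":0},
  {"fingers":-0.3,"dx":0,"dy":0,"dz":0,"turn":0},
])

```text
clock: 5.38
position: [0.5221, 0.2106, 0.0319]
ee_rot: [0.002, 0.731, 0.682, 0.015]
contact_force: [0.0, 0.6, -0.1]
width: 0.0555
```

Request:
play_rows([
  {"fingers":1,"dx":0,"dy":0,"dz":0,"turn":0},
  {"fingers":1,"dx":0,"dy":0,"dz":0,"turn":0},
  {"fingers":1,"dx":0,"dy":0,"dz":0,"turn":0},
  {"fingers":1,"dx":0,"dy":0,"dz":0,"turn":0},
  {"fingers":1,"dx":0,"dy":0,"dz":0,"turn":0},
  {"fingers":1,"dx":0,"dy":0,"dz":0,"turn":0},
  {"fingers":1,"dx":0,"dy":0,"dz":0,"turn":0},
  {"fingers":1,"dx":0,"dy":0,"dz":0,"turn":0},
], squeeze=80)

```text
clock: 6.05
position: [0.5223, 0.2106, 0.0322]
ee_rot: [0.002, 0.732, 0.682, 0.016]
contact_force: [0.3, -0.0, -0.9]
width: 0.0158
```

Request:
play_rows([
  {"fingers":1,"dx":0,"dy":0,"dz":5,"turn":0},
  {"fingers":1,"dx":0,"dy":0,"dz":10,"turn":0},
  {"fingers":1,"dx":0,"dy":0,"dz":15,"turn":0},
  {"fingers":1,"dx":0,"dy":0,"dz":20,"turn":0},
  {"fingers":1,"dx":0,"dy":0,"dz":20,"turn":0},
  {"fingers":1,"dx":0,"dy":0,"dz":20,"turn":0},
  {"fingers":1,"dx":0,"dy":0,"dz":20,"turn":0},
  {"fingers":1,"dx":0,"dy":0,"dz":10,"turn":0},
  {"fingers":1,"dx":0,"dy":0,"dz":5,"turn":0},
  {"fingers":1,"dx":0,"dy":0,"dz":0,"turn":0},
  {"fingers":1,"dx":0,"dy":0,"dz":0,"turn":0},
])

```text
clock: 6.97
position: [0.5207, 0.2104, 0.1694]
ee_rot: [0.003, 0.731, 0.682, 0.017]
contact_force: [-0.5, -0.8, -0.4]
width: 0.0158
```

Run:
```python
from h import *
a=get_image('wrist');b=get_image('side');c=get_image('scene');cv2.imwrite('pics/l1.png',np.vstack([np.hstack([cv2.resize(a['pixels'],(400,300)),cv2.resize(b['pixels'],(400,300))]),np.hstack([cv2.resize(c['pixels'],(400,300)),np.zeros((300,400,3),np.uint8)])])[:,:,::-1])
```

```text
(no output)
```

View pics/l1.png

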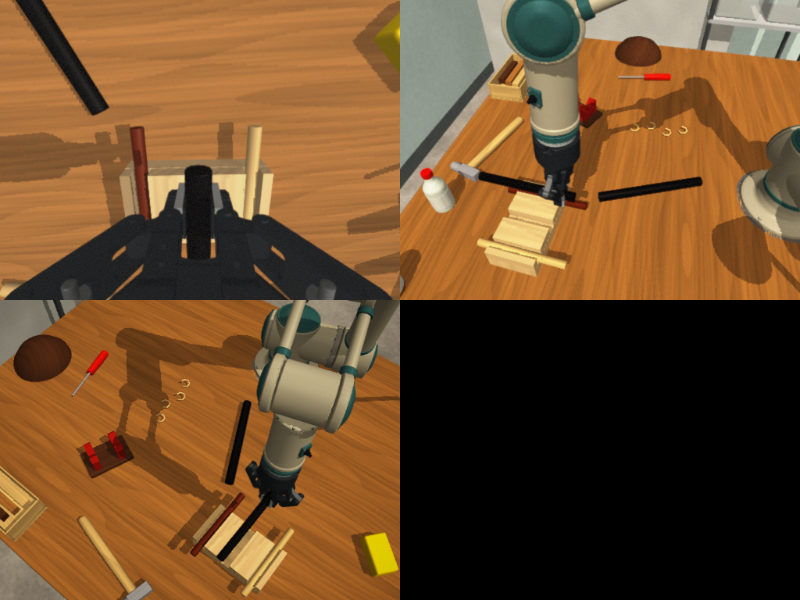

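The grasp holds. The rod is clear of the rack and looks nearly level, and maple and rosewood are still in their slots. I'll measure how the rod sits in the hand.

Run:
```python
from h import *
from scipy.optimize import least_squares
st=get_state();p=st['position'];obs=[]
for n in ['side','scene']:
    im=get_image(n)
    for m in masks_of(im,'ebony_rod')[:3]:
        ys,xs=np.nonzero(m['region']);Q=np.c_[xs,ys].astype(float);c=Q.mean(0);u=np.linalg.svd(Q-c,full_matrices=False)[2][0];t=(Q-c)@u
        a,b=c+u*t.min(),c+u*t.max();print(n,m['p'],a.round(1),b.round(1),len(xs))
        pr=proj(im,[[.694,.199,.177],[.494,.211,.177]]);print(' pred far,near',pr.round(1).tolist())
        e=a if np.linalg.norm(a-pr[0])<np.linalg.norm(b-pr[0]) else b
        if np.linalg.norm(e-pr[0])<25: obs.append((im,e,c,u))
def res(v):
    P=np.array(v); return np.concatenate([(proj(i,[P])[0]-e) for i,e,_,_ in obs])
if len(obs)>1:
    r=least_squares(res,[.694,.199,.177]);print('far end',r.x.round(4),np.abs(r.fun).max(),p)
```

```text
side 0.8 [101.  224.8] [224.3 252.5] 1209
 pred far,near [[101.6, 224.3], [222.8, 251.4]]
side 0.59 [386.9 231.3] [252.9 252.1] 1658
 pred far,near [[101.6, 224.3], [222.8, 251.4]]
scene 0.98 [317.3 128.1] [293.  236.2] 1237
 pred far,near [[279.9, 331.1], [351.6, 240.8]]
scene 0.79 [345.1 249.8] [281.  331.7] 1002
 pred far,near [[279.9, 331.1], [351.6, 240.8]]
far end [0.6939 0.2009 0.178 ] 0.09788761044001149 [0.52018076 0.21019995 0.16821375]
```

The rod is level (far end z 0.178 m, grasp point about 0.177 m), and its middle is 74 mm ahead of the TCP. The TCP target is (0.529, -0.212), yaw 1.155, final z about 0.052. I'll carry it over at height.

Request:
play_rows([
  {"fingers":1,"dx":1,"dy":-12,"dz":0,"turn":-0.022},
  {"fingers":1,"dx":1,"dy":-24,"dz":0,"turn":-0.022},
  {"fingers":1,"dx":1,"dy":-30,"dz":0,"turn":-0.022},
  {"fingers":1,"dx":1,"dy":-30,"dz":0,"turn":-0.022},
  {"fingers":1,"dx":1,"dy":-30,"dz":0,"turn":-0.022},
  {"fingers":1,"dx":1,"dy":-30,"dz":0,"turn":-0.022},
  {"fingers":1,"dx":1,"dy":-30,"dz":0,"turn":-0.022},
  {"fingers":1,"dx":1,"dy":-30,"dz":0,"turn":-0.022},
  {"fingers":1,"dx":0,"dy":-30,"dz":0,"turn":-0.022},
  {"fingers":1,"dx":0,"dy":-30,"dz":0,"turn":-0.022},
  {"fingers":1,"dx":0,"dy":-30,"dz":0,"turn":-0.022},
  {"fingers":1,"dx":0,"dy":-30,"dz":0,"turn":-0.022},
  {"fingers":1,"dx":0,"dy":-24,"dz":0,"turn":-0.022},
  {"fingers":1,"dx":0,"dy":-16,"dz":0,"turn":-0.022},
  {"fingers":1,"dx":0,"dy":-8,"dz":0,"turn":-0.015},
  {"fingers":1,"dx":0,"dy":0,"dz":0,"turn":0},
  {"fingers":1,"dx":0,"dy":0,"dz":0,"turn":0},
])

```text
clock: 8.73
position: [0.5198, -0.2035, 0.1626]
ee_rot: [0.004, 0.84, 0.543, 0.01]
contact_force: [-0.1, 0.9, -0.7]
width: 0.0159
```

```bash
cat > chk.py <<'E'
from h import *
s=get_state();print(s['clock'],s['position'].round(4),'yaw',(2*np.arctan2(s['ee_rot'][2],s['ee_rot'][1])).round(4),s['ee_rot'].round(3))
from scipy.spatial.transform import Rotation as Ro
q=s['ee_rot'];R=Ro.from_quat([q[1],q[2],q[3],q[0]]).as_matrix();print(R.round(3))
E
python3 chk.py
```

```text
8.7333 [ 0.5198 -0.2035  0.1626] yaw 1.147 [0.004 0.84  0.543 0.01 ]
[[ 0.411  0.911  0.02 ]
 [ 0.911 -0.411  0.004]
 [ 0.012  0.016 -1.   ]]
```

Request:
play_rows([
  {"fingers":1,"dx":4,"dy":-4,"dz":-10,"turn":0.004},
  {"fingers":1,"dx":4,"dy":-4,"dz":-15,"turn":0.004},
  {"fingers":1,"dx":1,"dy":-1,"dz":-15,"turn":0},
  {"fingers":1,"dx":0,"dy":0,"dz":-12,"turn":0},
  {"fingers":1,"dx":0,"dy":0,"dz":-8,"turn":0},
  {"fingers":1,"dx":0,"dy":0,"dz":-4,"turn":0},
  {"fingers":1,"dx":0,"dy":0,"dz":0,"turn":0},
  {"fingers":1,"dx":0,"dy":0,"dz":0,"turn":0},
])

```text
clock: 9.4
position: [0.5299, -0.2053, 0.0931]
ee_rot: [0.002, 0.835, 0.551, 0.01]
contact_force: [-0.1, 0.2, -0.5]
width: 0.0158
```

```bash
python3 chk.py
python3 - <<'E'
from h import *
a=get_image('side');b=get_image('scene');pic=[]
d=np.array([np.cos(-.416),np.sin(-.416),0]);s=np.array([.5965,-.2423,.06])
for im,(x,y) in ((a,(150,70)),(b,(60,130))):
    pr=proj(im,[s-.046*d,s+.046*d]).astype(int);o=im['pixels'].copy()
    o=o[y:y+150,x:x+130];pic.append(cv2.resize(o,None,fx=3,fy=3,interpolation=cv2.INTER_CUBIC))
cv2.imwrite('pics/p1.png',np.hstack(pic)[:,:,::-1])
E
```

```text
9.4 [ 0.5299 -0.2053  0.0931] yaw 1.166 [0.002 0.835 0.551 0.01 ]
[[ 0.394  0.919  0.019]
 [ 0.919 -0.394  0.008]
 [ 0.015  0.014 -1.   ]]
```

View pics/p1.png

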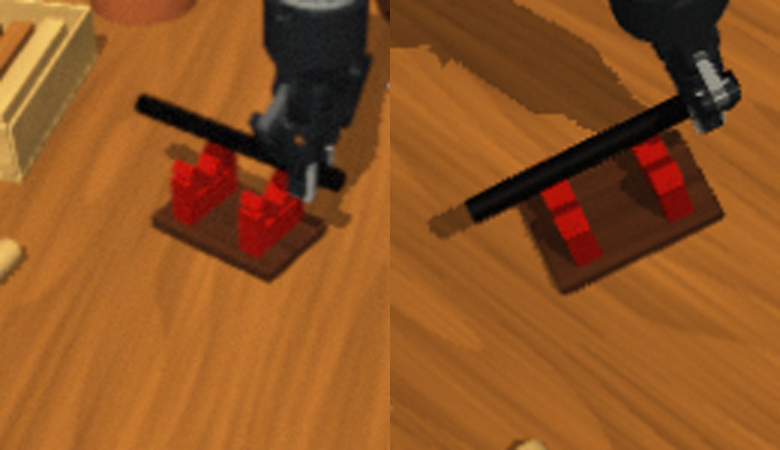

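The rod hangs above both blocks, parallel to the groove. The TCP is still 7 mm off in y, so I'll correct that and lower part way.

Request:
play_rows([
  {"fingers":1,"dx":0,"dy":-4,"dz":0,"turn":-0.005},
  {"fingers":1,"dx":0,"dy":-4,"dz":0,"turn":-0.005},
  {"fingers":1,"dx":0,"dy":0,"dz":-5,"turn":0},
  {"fingers":1,"dx":0,"dy":0,"dz":-8,"turn":0},
  {"fingers":1,"dx":0,"dy":0,"dz":-4,"turn":0},
  {"fingers":1,"dx":0,"dy":0,"dz":0,"turn":0},
  {"fingers":1,"dx":0,"dy":0,"dz":0,"turn":0},
])

```text
clock: 10.08
position: [0.5316, -0.216, 0.0775]
ee_rot: [0.005, 0.838, 0.545, 0.012]
contact_force: [0.4, 0.9, 0.3]
width: 0.0159
```

```bash
cat > far.py <<'E'
from h import *
import sys
exec(open('chk.py').read())
from scipy.optimize import least_squares
d=np.array([np.cos(-.416),np.sin(-.416),0]);p=s['position']+[0,0,.009];seat=np.array([.5965,-.2423,.06])
g=p+.174*d;obs=[]
for n in ['side','scene']:
    im=get_image(n);pf=proj(im,[g])[0]
    for m in masks_of(im,'ebony_rod')[:3]:
        ys,xs=np.nonzero(m['region']);Q=np.c_[xs,ys].astype(float);c=Q.mean(0);u=np.linalg.svd(Q-c,full_matrices=False)[2][0];t=(Q-c)@u
        for e in (c+u*t.min(),c+u*t.max()):
            if np.linalg.norm(e-pf)<15: obs.append((im,e));print(n,m['p'],e.round(1),'pred',pf.round(1))
if len(obs)==2:
    r=least_squares(lambda v:np.concatenate([proj(i,[v])[0]-e for i,e in obs]),g).x
    n=np.array([-d[1],d[0],0]);print('far end in seat frame mm',((r-seat)@np.c_[d,n,[0,0,1]]*1e3).round(1),'tcp',((p-seat)@np.c_[d,n,[0,0,1]]*1e3).round(1))
E
python3 far.py
```

```text
10.0833 [ 0.5316 -0.216   0.0775] yaw 1.154 [0.005 0.838 0.545 0.012]
[[ 0.405  0.914  0.025]
 [ 0.914 -0.405  0.004]
 [ 0.014  0.021 -1.   ]]
side 0.94 [197.  105.1] pred [197.9 104.8]
scene 0.91 [ 84.9 200.9] pred [ 82.3 200.2]
far end in seat frame mm [99.3  6.1 31.9] tcp [-70.   -2.1  26.5]
```

Request:
play_rows([
  {"fingers":1,"dx":-1,"dy":2,"dz":-4,"turn":0},
  {"fingers":1,"dx":0,"dy":0,"dz":-6,"turn":0},
  {"fingers":1,"dx":0,"dy":0,"dz":-5,"turn":0},
  {"fingers":1,"dx":0,"dy":0,"dz":-3,"turn":0},
  {"fingers":1,"dx":0,"dy":0,"dz":-1,"turn":0},
  {"fingers":1,"dx":0,"dy":0,"dz":0,"turn":0},
  {"fingers":1,"dx":0,"dy":0,"dz":0,"turn":0},
])

```text
clock: 10.87
position: [0.5308, -0.2134, 0.057]
ee_rot: [0.006, 0.838, 0.546, 0.012]
contact_force: [-0.5, -0.5, -1.0]
width: 0.0157
```

```bash
python3 far.py
```

```text
10.8667 [ 0.5308 -0.2134  0.057 ] yaw 1.1547 [0.006 0.838 0.546 0.012]
[[ 0.404  0.914  0.026]
 [ 0.915 -0.404  0.004]
 [ 0.014  0.022 -1.   ]]
side 0.94 [198.1 112.7] pred [198.6 112.1]
scene 0.67 [ 87. 207.] pred [ 86.4 205.4]
far end in seat frame mm [102.5   2.7   4.8] tcp [-71.8  -0.1   6. ]
```

Request:
play_rows([
  {"fingers":1,"dx":-1,"dy":0,"dz":-2,"turn":0},
  {"fingers":1,"dx":0,"dy":0,"dz":-1.5,"turn":0},
  {"fingers":1,"dx":0,"dy":0,"dz":-1,"turn":0},
  {"fingers":1,"dx":0,"dy":0,"dz":0,"turn":0},
])

```text
clock: 11.4
position: [0.5308, -0.2137, 0.0536]
ee_rot: [0.007, 0.838, 0.546, 0.013]
contact_force: [-0.3, 0.9, 1.0]
width: 0.0156
```

Request:
play_rows([
  {"fingers":1,"dx":0,"dy":0,"dz":-1.5,"turn":0},
  {"fingers":1,"dx":0,"dy":0,"dz":-1,"turn":0},
  {"fingers":1,"dx":0,"dy":0,"dz":0,"turn":0},
  {"fingers":1,"dx":0,"dy":0,"dz":0,"turn":0},
])

```text
clock: 11.73
position: [0.5318, -0.2129, 0.0524]
ee_rot: [0.007, 0.838, 0.546, 0.014]
contact_force: [-0.0, 0.5, 1.2]
width: 0.0156
```

Request:
play_rows([
  {"fingers":1,"dx":-1,"dy":0,"dz":-1.5,"turn":0},
  {"fingers":1,"dx":0,"dy":0,"dz":-1,"turn":0},
  {"fingers":1,"dx":0,"dy":0,"dz":0,"turn":0},
  {"fingers":1,"dx":0,"dy":0,"dz":0,"turn":0},
])

```text
clock: 12.07
position: [0.5322, -0.2125, 0.0515]
ee_rot: [0.008, 0.838, 0.545, 0.016]
contact_force: [-0.2, 1.3, 1.1]
width: 0.0156
```

```bash
python3 far.py
python3 - <<'E'
from h import *
a=get_image('side');b=get_image('scene')
cv2.imwrite('pics/p2.png',np.hstack([cv2.resize(im['pixels'][y:y+130,x:x+130],None,fx=3,fy=3,interpolation=2) for im,x,y in ((a,150,70),(b,60,130))])[:,:,::-1])
E
```

```text
12.0667 [ 0.5322 -0.2125  0.0515] yaw 1.1541 [0.008 0.838 0.545 0.016]
[[ 0.404  0.914  0.035]
 [ 0.914 -0.405  0.003]
 [ 0.017  0.031 -0.999]]
side 0.91 [196.8 113.4] pred [198.2 114. ]
scene 0.72 [ 87.6 208.3] pred [ 87.1 207.4]
far end in seat frame mm [102.4   7.2   5.6] tcp [-70.9   1.3   0.5]
```

View pics/p2.png

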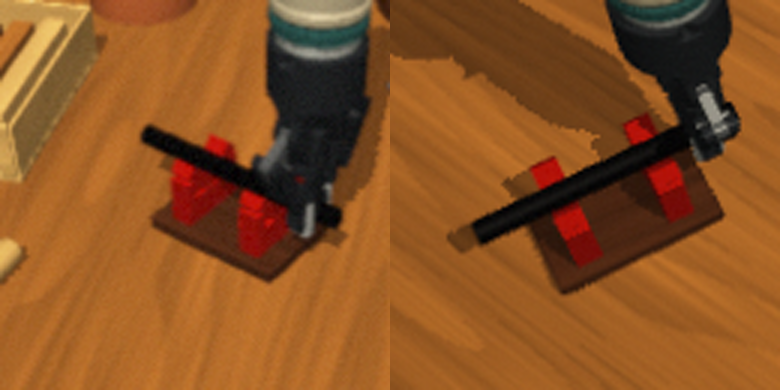

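The rod lies in both notches: the blocks' arms stand proud on either side of it in both views. I'll press once more lightly, then release.

Request:
play_rows([
  {"fingers":1,"dx":0,"dy":0,"dz":-1.5,"turn":0},
  {"fingers":1,"dx":0,"dy":0,"dz":0,"turn":0},
  {"fingers":0.3,"dx":0,"dy":0,"dz":0,"turn":0},
  {"fingers":0,"dx":0,"dy":0,"dz":0,"turn":0},
  {"fingers":-0.3,"dx":0,"dy":0,"dz":0,"turn":0},
  {"fingers":-0.3,"dx":0,"dy":0,"dz":0,"turn":0},
  {"fingers":-0.3,"dx":0,"dy":0,"dz":0,"turn":0},
], squeeze=30)

```text
clock: 12.95
position: [0.5313, -0.2138, 0.0495]
ee_rot: [0.008, 0.838, 0.546, 0.015]
contact_force: [-0.8, 1.4, -0.6]
width: 0.056
```

Released. Now straight up, then a look.

Request:
play_rows([
  {"fingers":-0.3,"dx":0,"dy":0,"dz":5,"turn":0},
  {"fingers":-0.3,"dx":0,"dy":0,"dz":10,"turn":0},
  {"fingers":-0.3,"dx":0,"dy":0,"dz":20,"turn":0},
  {"fingers":-0.3,"dx":0,"dy":0,"dz":30,"turn":0},
  {"fingers":-0.3,"dx":0,"dy":0,"dz":30,"turn":0},
  {"fingers":-0.3,"dx":0,"dy":0,"dz":30,"turn":0},
  {"fingers":-0.3,"dx":0,"dy":0,"dz":30,"turn":0},
  {"fingers":-0.3,"dx":0,"dy":0,"dz":20,"turn":0},
  {"fingers":-0.3,"dx":0,"dy":0,"dz":0,"turn":0},
  {"fingers":-0.3,"dx":0,"dy":0,"dz":0,"turn":0},
])

```text
clock: 13.78
position: [0.5281, -0.2126, 0.2373]
ee_rot: [0.008, 0.838, 0.546, 0.014]
contact_force: [-0.5, -0.1, -0.6]
width: 0.0557
```

Run:
```python
from h import *
d=np.array([np.cos(-.416),np.sin(-.416)]);n=np.array([-d[1],d[0]]);seat=np.array([.5965,-.2423])
st=get_state();print(st['clock'],st['position'])
ims=[get_image(k) for k in('wrist','side','scene')]
for im in ims:
    for l,z in (('ebony_rod',.06),('maple_rod',.04),('rosewood_rod',.04)):
        for m in masks_of(im,l)[:2]:
            ys,xs=np.nonzero(m['region']);P=w(im,np.c_[xs,ys],z,st)[:,:2];c=P.mean(0);u=np.linalg.svd(P-c,full_matrices=False)[2][0];u*=np.sign(u[0]);t=(P-c)@u
            e=[c+u*t.min(),c+u*t.max()];print(l,round(m['p'],2),np.round(e,3).tolist(),'seat mm',[(np.array([(q-seat)@d,(q-seat)@n])*1e3).round(1).tolist() for q in e] if l[0]=='e' else '')
cv2.imwrite('pics/f.png',np.hstack([cv2.resize(ims[0]['pixels'],(480,360)),cv2.resize(ims[1]['pixels'][75:195,150:250],(300,360))])[:,:,::-1])
```

```text
13.7833 [ 0.52809716 -0.21257557  0.23732134]
ebony_rod 0.86 [[0.504, -0.201], [0.691, -0.284]] seat mm [[-101.9, 0.6], [103.6, 0.2]]
ebony_rod 0.64 [[0.441, 0.025], [0.466, 0.058]] seat mm [[-250.6, 181.2], [-241.0, 221.6]]
ebony_rod 0.9 [[0.505, -0.197], [0.695, -0.287]] seat mm [[-102.2, 4.1], [108.1, -1.3]]
ebony_rod 0.57 [[0.22, 0.019], [0.466, 0.12]] seat mm [[-449.9, 87.2], [-265.9, 278.7]]
maple_rod 0.91 [[0.497, 0.287], [0.701, 0.273]] seat mm 
rosewood_rod 0.85 [[0.488, 0.137], [0.694, 0.121]] seat mm 
ebony_rod 0.72 [[0.508, -0.199], [0.69, -0.279]] seat mm [[-98.3, 3.7], [100.3, 3.6]]
ebony_rod 0.62 [[0.241, -0.005], [0.496, 0.1]] seat mm [[-421.3, 72.9], [-230.3, 272.0]]
maple_rod 0.93 [[0.498, 0.288], [0.702, 0.276]] seat mm 
rosewood_rod 0.87 [[0.487, 0.14], [0.692, 0.126]] seat mm
```

View pics/f.png

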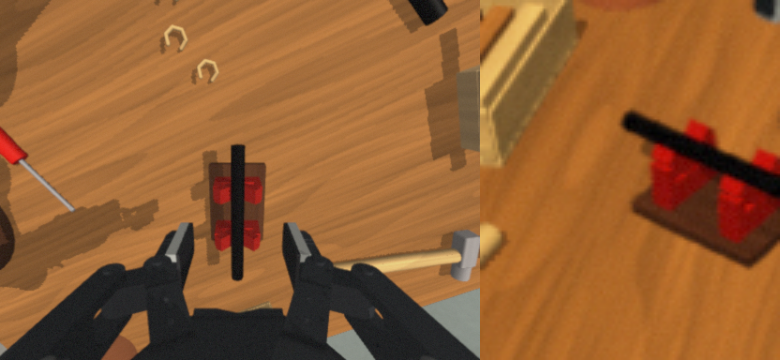

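The rod rests in both notches, centred to about 1 mm along the groove by the wrist view. The hand is clear and the other rods have not moved.

```bash
python3 -c "
from rig import *
print(sign_off())"
```

```text
the job is handed in; nothing more can be done
None
```

The 200 mm ebony rod from the middle slot now rests released in both red V-notches, and I've handed the job in. I gripped it by its free end, lifted it straight up, carried it over level and lowered it in small steps until it sat in the notches. Only then did I open the fingers and raise the hand clear, at about 14 s of the 38 s.

**Final checks**
- **Wrist view:** the rod's ends are at -102 and +104 mm along the groove, so its middle is about 1 mm off centre. It lies within 1 mm across, and its angle matches the groove.
- **Side and scene views:** the two disagree with the wrist view by a few millimetres. Both put the rod up to 4 mm off across, and the side view puts it about 3 mm off along the groove. All of this is inside the tolerances.
- **Other rods:** maple and rosewood measured within about 3 mm of their starting places, which is about the measurement scatter.

**Less certain**
- The contact force at set-down stayed near the sensor's noise, at about 1 N. I judged the seating from the pictures and the height, not from a clear force step.
- I did not measure the rod's height after letting go.

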